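# Stack the bearing sleeve and collar on the angled spindle

## Task

Assemble the spindle in the angled stand: slide the tall thin-walled sleeve down the tilted post first, fully home against the flange, then slide the short thick-walled collar down onto the same post until it sits flat on the sleeve. Guide the rings down rather than dropping them, leave both there, and do not knock over or push away the vise, flask, dish or screwdriver.

Things in the scene. Friction and masses are not known exactly. Their poses are not given: they have to be found in the camera images.
- stand: Bench stand fixed to the table: dark steel base plate 150 x 110 x 14 mm (its centre 10 mm along +x from the origin) with a grey block that carries the tilted spindle. Origin under the stand at table level, z up; the spindle leans towards the stand's -x. Its place and yaw vary.
- spindle: Stepped steel spindle fixed in the stand. Origin: centre of the flange's upper face, 75 mm above the table; z runs up the post's axis, 30 degrees off vertical (leaning to the stand's -x); y is level. Flange 76 mm diameter, 10 mm thick. Post diameter 40 mm up to z = 31 mm, tapering to 29 at z = 36, then 26 mm up to z = 60, tapering to 14 mm at the tip, z = 68 mm.
- sleeve: Loose plain aluminium sleeve, the taller, thin-walled ring: outer diameter 62 mm, bore 44 mm, 40 mm tall, about 0.17 kg, standing on the table with its bore upright. Origin at the centre of its underside, z along the bore. Fits the 40 mm seat, against the flange.
- sleeve_mid (a point): Middle of the sleeve's bore, 20 mm above its underside. When home it lies on the spindle axis 20 mm above the flange face.
- collar: Loose plain steel collar, the shorter, thick-walled ring: outer diameter 60 mm, bore 30 mm, 26 mm tall, about 0.42 kg, lying flat on the table with its bore upright. Origin at the centre of its underside, z along the bore. Fits only the 26 mm upper part of the post; home, it rests on the sleeve's upper end.
- collar_mid (a point): Middle of the collar's bore, 13 mm above its underside. When home on the sleeve it lies on the spindle axis 53 mm above the flange face.
- vise: Bystander: small steel bench vise, 152 mm long with its screw, 60 mm wide, 55 mm high, with red jaw pads, 1.4 kg. Origin under its centre, x along the screw.
- flask: Bystander: blue plastic dispenser bottle, 52 mm diameter, 120 mm high, standing. Origin at the centre of its underside.
- dish: Bystander: shallow round aluminium dish, 90 mm across, 25 mm high. Origin at the centre of its underside.
- driver: Bystander: black-handled screwdriver 170 mm long lying on the table, along its x, handle to -x. Origin at its underside.

How it is judged:
On the way, in this order (a step that is already met when the one before it is completed fails the run):
1. the sleeve is fully home against the flange, before the collar is on the post (z of sleeve_mid in the frame of spindle between 0.017 and 0.023 m and x of sleeve_mid in the frame of spindle between -0.004 and 0.004 m and y of sleeve_mid in the frame of spindle between -0.004 and 0.004 m and angle between the z axis of sleeve and the z axis of spindle, either way round below 0.07 rad and distance between collar_mid and spindle above 0.13 m), for 0.2 s.
2. the collar is fully home on the seated sleeve (z of sleeve_mid in the frame of spindle between 0.017 and 0.023 m and x of sleeve_mid in the frame of spindle between -0.004 and 0.004 m and y of sleeve_mid in the frame of spindle between -0.004 and 0.004 m and angle between the z axis of each of sleeve, collar and the z axis of spindle, either way round below 0.07 rad and z of collar_mid in the frame of spindle between 0.05 and 0.056 m and x of collar_mid in the frame of spindle between -0.004 and 0.004 m and y of collar_mid in the frame of spindle between -0.004 and 0.004 m), for 0.2 s.
At the end, for the whole second after the job is handed in: Sleeve and collar are both on the spindle at rest (under 20 mm/s): sleeve middle 20 mm, collar middle 53 mm up the axis from the flange face, each within 3 mm; both within 4 mm of the axis in x and y and within 4 degrees of its direction (all of step 2 and linear speed of each of sleeve, collar below 0.02 m/s); the robot touches nothing.
It fails at once if the sleeve is dropped (falling loose from the fingers faster than 0.8 m/s) (contact force between the fingers and sleeve below 0.05 N and linear speed of sleeve above 0.8 m/s).
It fails at once if the collar is dropped (falling loose from the fingers faster than 0.8 m/s) (contact force between the fingers and collar below 0.05 N and linear speed of collar above 0.8 m/s).
It fails at once if the vise, flask, dish or screwdriver is moved more than 30 mm (distance of any of vise, flask, dish, driver from where it was at the start of the episode above 0.03 m).
It fails at once if the flask is tipped over (angle between flask's own z axis and vertical above 0.5 rad).
It also fails if it takes over 54 s, if anything falls off the work surface, if the arm or the gripper's body presses on something with over 40 N, if the wrist force passes 120 N, or if a joint passes its speed limit or range.

## Robot

A 6-joint arm with a two-finger parallel gripper is mounted at the origin on the work surface. World frame = base frame: x ahead of the robot, y to its left, z up, the work surface at z = 0. Lengths are in m, angles in rad, forces in N, time in s.
With the tool pointing down it reaches from about 0.4 to 0.825 m from the base axis. Payload 7 kg.
Tool frame: the origin (TCP) lies at the very end of the fingers, on their centre line; the grasp point (between the pads) lies 19 mm behind it (arm.grasp_offset is the distance from the TCP to the grasp point, in m); z points along the fingers, y is the line along which they close (so a half turn about z gives the same grasp; the last joint's range is limited). The gripper opens to 88 mm and grips with 3 to 60 N. Pads are 19 mm wide; open, the fingers measure 130 mm over their backs; the gripper's body (78 mm by 193 mm) begins 47 mm behind the grasp point.
Start: joints at [1.581, 0.359, 0.012, 0, -1.224, -0.288], TCP at [0.185, 0.649, 0.227] pointing down, gripper open.
Joint ranges: [-3.07, 3.07], [-1.43, 2.12], [-1.02, 1.25], [-3.03, 1.67], [-3.05, -0], [-3.03, 3.03]. Speed limits (rad/s): [2.39, 2.39, 3.01, 3.14, 3.14, 3.14].

## Interface

Orientations are given as [roll, pitch, yaw] about the fixed x, y, z axes, in that order (R = Rz(yaw) Ry(pitch) Rx(roll)).
In Python, from station import get_state, cams, arm, nets gives the robot as it stands.
- The arm moves only by the shell command python3 -m creep 'ROWS' [FORCE]. ROWS is a JSON object of lists of equal length, an entry for each row: "translation": the shift along the world's x, y, z in mm, a list of three; "spin": the turn about the world's z in rad; "gripper": the opening, from 0 (shut) to 1 (fully open). In form: {"translation": [[dx, dy, dz], ...], "spin": [spin, ...], "gripper": [gripper, ...]}. A call has 1 to 8 rows; each row shifts and turns the commanded pose from where the row before left it; what a row does not reach is not made up. A row lasts 1/10 s, in which the tool goes at most 50 mm and 8.59 degrees, less where a joint would pass 70% of its speed; a pose out of reach is approached as far as the arm can. A call is refused whole if a number of a shift passes 50 or a number of a turn 0.15, either way. A call with a gripper value outside its range is refused whole. The fingers move at their own pace and stop on an object; FORCE is the grip in N (left out, the last holds). Time passes only in rows, so rows that do not move let the fingers close. It gives the time, the measured TCP pose, the force, the opening and the grip force at its end, in the units of the state.
- get_state(): the state, without advancing time (a new reading comes with each control period).
- cams.grab_frame(name): name is "scene" or "top" or "wrist"; returns a dict with "img" (480x640x3 uint8, red, green, blue), "mtx" (3x3 intrinsics, pixels), "R" (3x3) and "t" (3): a world point X has camera coordinates R X + t. Camera axes: x right, y down, z forward; pixel columns grow to the right and rows downward; lengths in m; the calibration is good to about 2 mm. The wrist camera is an equidistant fisheye: a pixel r from the principal point sees the ray r / f radians off the axis. A picture is of the moment at which its call begins. There is no depth.
- arm.job_done(): hands the job in; it is judged then, once.
Trained networks look in the newest picture that a camera, given by its name, has taken for a name from the list of things; names that differ only in an ending like _2 or _b are one class to them, and where a whole thing is asked for, a point or a joint stands for the part that bears it (a point fixed in the world has none). Each returns a list of dicts, best first, with "confidence" (0 to 1); they miss things now and then, are a little off and sometimes report something else, mostly with a low value. They report only what shows in the picture. A call takes as long as a camera call.
- nets.search_frame(camera, label): "centre" ([x, y, z] in m, in world coordinates, good to about 4 mm: the middle of the surface that is visible of it).
- nets.pinpoint(camera, label): "centre" ([x, y, z] in m, in world coordinates, good to about 4 mm: a listed point, or the origin of a listed thing).
The state is a dict: "t": time; "q": joint angles; "qd": joint speeds; "joint_efforts": joint torques, N m; "eef_pos": TCP position; "ee_rot": TCP orientation; "force": force on the tool from outside, world axes, zero at the start; "moment": the same for the moment, N m; "width": finger opening in m; "gripper_force": force on a finger pad.
Only numpy, scipy, OpenCV 4.12 (cv2) and the standard library are available. Lean on these libraries where they do the work, as an engineer would, in place of code of your own. Each camera call takes 0.05 s, during which the arm holds its last target. There are 200 camera calls.

## Working session

There is one attempt and no reset: what is moved stays moved. The work goes in short steps, Python scripts to look and compute and a shell command to move; the robot and the scene stay as the last step left them, time stands still between calls to the robot, and variables do not carry over. Pictures are saved under pics/ and viewed, at most 10 in all, crops included, and the job is handed in when it is done.

```bash
mkdir -p pics
cat > look.py <<'E'
import sys,cv2
from station import get_state,cams,nets
def shot(c,n): 
    f=cams.grab_frame(c); cv2.imwrite(f'pics/{n}.png',f['img'][:,:,::-1]); return f
def find(c,l,fn='pinpoint'):
    r=getattr(nets,fn)(c,l); return [([round(float(v)*1000,1) for v in d['centre']],round(d['confidence'],2)) for d in r[:2]]
E
python3 - <<'E'
from look import *
import cv2,numpy as np
a=shot('scene','s0');b=shot('top','t0')
for l in ['stand','spindle','sleeve','collar','sleeve_mid','collar_mid','vise','flask','dish','driver']:
    print(l,[find(c,l) for c in ('scene','top')])
s=get_state();print(s['t'],s['eef_pos'],s['ee_rot'],s['width'])
E
```

```text
stand [[([590.7, 201.2, 71.3], 0.72), ([576.4, 206.4, 0.0], 0.6)], []]
spindle [[], [([589.0, 202.3, 76.2], 0.67)]]
sleeve [[([505.9, -64.9, 0.9], 0.57)], [([504.7, -61.3, 0.1], 0.82)]]
collar [[([478.0, -281.2, 1.3], 0.55)], [([473.6, -283.2, 0.4], 0.59)]]
sleeve_mid [[([741.0, -80.5, 1.3], 0.61)], [([503.7, -64.2, 20.1], 0.97)]]
collar_mid [[([479.4, -280.5, 10.6], 0.93)], [([474.9, -277.6, 15.1], 0.88)]]
vise [[([740.5, -80.9, 1.6], 0.77)], [([738.8, -81.9, 3.1], 0.78), ([712.7, -342.7, -0.8], 0.19)]]
flask [[([782.2, 79.7, 0.2], 0.66)], []]
dish [[([390.5, 452.4, -0.5], 0.65)], [([387.0, 454.6, -2.4], 0.57)]]
driver [[([710.6, -335.6, 0.2], 0.95), ([478.8, -279.9, 2.6], 0.55)], [([712.3, -341.5, -3.5], 0.85), ([503.5, -62.0, -1.2], 0.75)]]
1.1 [0.18514893 0.64905917 0.22653882] [ 3.14149567e+00 -3.69697136e-05 -2.77839768e-01] 0.08777293341588549
```

View pics/s0.png

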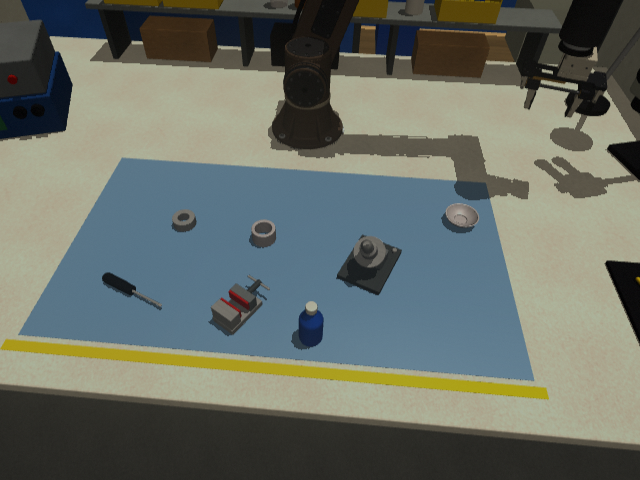

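View pics/t0.png

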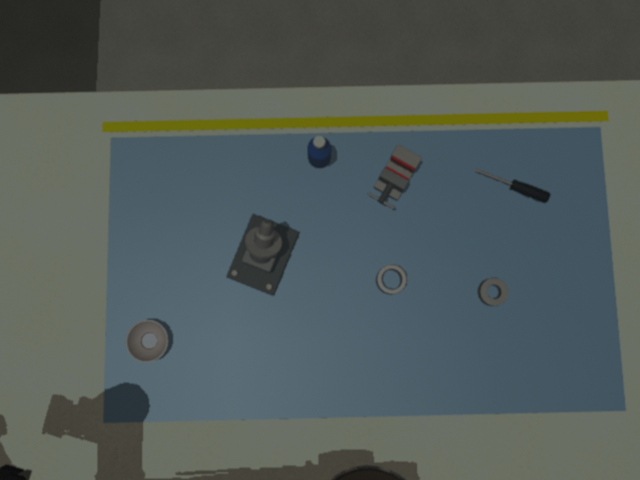

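Run:
```python
from look import *
import numpy as np
f=cams.grab_frame('top'); im=f['img']
cr=np.vstack([np.hstack([im[205:305,213:313],im[230:330,345:445]]),np.hstack([im[242:342,443:543],im[205:305,213:313]])])
a=cv2.resize(im[205:305,213:313],None,fx=6,fy=6,interpolation=cv2.INTER_CUBIC)
b=cv2.resize(np.vstack([im[255:305,367:417],im[267:317,468:518]]),None,fx=4,fy=6,interpolation=cv2.INTER_CUBIC)
cv2.imwrite('pics/c0.png',np.hstack([a,b])[:,:,::-1]); np.savez('top.npz',**f)
print(f['mtx'],np.round(f['R'],3),f['t'])
```

```text
[[578.14239229   0.         320.80053121]
 [  0.         578.14239229 240.89896633]
 [  0.           0.           1.        ]] [[-0.024 -1.    -0.   ]
 [-0.991  0.024 -0.133]
 [ 0.133 -0.003 -0.991]] [0.09694898 0.58848301 1.18596931]
```

View pics/c0.png

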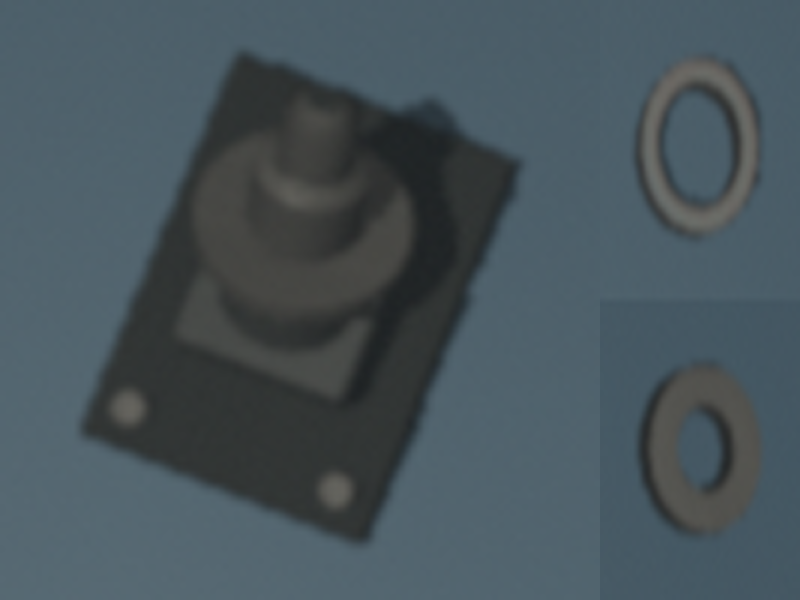

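Run:
```python
import numpy as np
f=np.load('top.npz');K,R,t=f['mtx'],f['R'],f['t']
def w(u,v,z):
    d=R.T@np.linalg.inv(K)@[u,v,1]; c=-R.T@t; return (c+d*(z-c[2])/d[2])*1000
P=[w(213+u/6,205+v/6,.014) for u,v in [(240,55),(519,160),(363,543),(82,432)]]
P=np.array(P);print(P.round(1),[np.linalg.norm(P[i]-P[i-1]).round(1) for i in range(4)])
c=P.mean(0); n=(P[0]+P[1]-P[2]-P[3])/2; lean=n[:2]/np.linalg.norm(n[:2]); a=np.arctan2(lean[1],lean[0])
e=P[1]-P[0]; print('c',c,'lean dir',lean,a,'edge ang',np.arctan2(e[1],e[0])+np.pi/2)
print('stand origin',c[:2]+10*lean)
print('flange face centre px',w(213+303/6,205+217/6,.075))
print('tip px?',w(213+325/6,205+100/6,.134))
print('sleeve',w(391.9,279.1,.04),'collar',w(494.2,291.5,.026))
```

```text
[[656.2 228.9  14. ]
 [615.3 128.4  14. ]
 [478.8 186.6  14. ]
 [520.7 286.5  14. ]] [np.float64(147.2), np.float64(108.5), np.float64(148.4), np.float64(108.4)]
c [567.76220409 207.61415924  14.        ] lean dir [ 0.92012651 -0.39162124] -0.40239291198622457 edge ang -0.3869413656065792
stand origin [576.96346923 203.69794681]
flange face centre px [588.1178655  200.75880459  75.        ]
tip px? [618.54990529 187.41435739 134.        ]
sleeve [506.07245641 -64.43484914  40.        ] collar [ 475.54855133 -281.62941309   26.        ]
```

```bash
python3 -m creep '{"translation":[[18,-40,0],[18,-40,0],[18,-40,0],[18,-40,0],[18,-40,0],[18,-40,0],[18,-40,0],[18,-40,0]],"spin":[-0.015,-0.015,-0.015,-0.015,-0.015,-0.015,-0.015,-0.015],"gripper":[1,1,1,1,1,1,1,1]}' 10
python3 -m creep '{"translation":[[18,-40,0],[18,-40,0],[18,-40,0],[18,-40,0],[18,-40,0],[18,-40,0],[18,-40,0],[18,-40,0]],"spin":[0,0,0,0,0,0,0,0],"gripper":[1,1,1,1,1,1,1,1]}'
python3 -m creep '{"translation":[[16,-36,-40],[17,-37,-20],[0,0,-20],[0,0,0]],"spin":[0,0,0,0],"gripper":[1,1,1,1]}'
python3 - <<'E'
from look import *
f=shot('wrist','w1');print(f['mtx'],f['R'].round(3),f['t'],-f['R'].T@f['t'])
print(find('wrist','sleeve'),find('wrist','sleeve_mid'))
E
```

```text
t: 1.95
eef_pos: [0.3295, 0.3275, 0.2269]
ee_rot: [-3.141, -0.0, -0.398]
force: [1.4, 0.3, 0.4]
width: 0.0878
gripper_force: 0.0
t: 2.75
eef_pos: [0.4737, 0.0073, 0.2271]
ee_rot: [-3.141, -0.001, -0.398]
force: [0.5, 1.0, 0.4]
width: 0.0875
gripper_force: 0.0
t: 3.15
eef_pos: [0.5026, -0.0614, 0.1482]
ee_rot: [3.139, 0.005, -0.401]
force: [-0.9, -0.7, 0.2]
width: 0.0876
gripper_force: 0.0
[[371.64829954   0.         319.65975424]
 [  0.         371.64829954 234.56811794]
 [  0.           0.           1.        ]] [[-0.391 -0.92   0.003]
 [-0.879  0.375  0.294]
 [-0.272  0.112 -0.956]] [0.13963183 0.44998169 0.45964841] [ 0.57518887 -0.09167702  0.30661103]
[] []
```

View pics/w1.png

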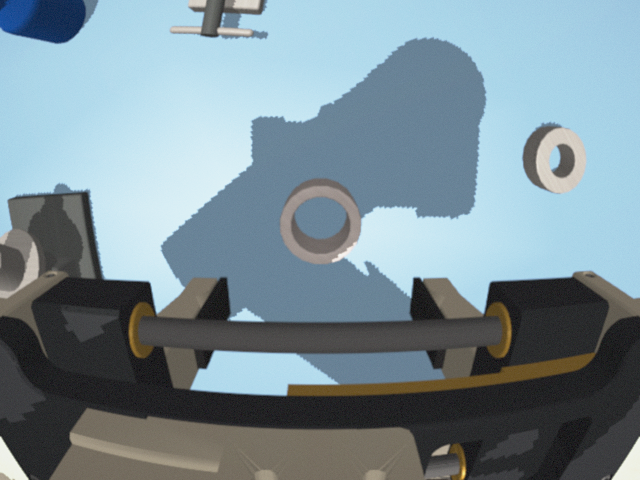

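```bash
cat >> look.py <<'E'
import numpy as np
def fish(f,u,v,z):
    K=f['mtx'];a=(u-K[0,2])/K[0,0];b=(v-K[1,2])/K[1,1];r=np.hypot(a,b)+1e-9
    d=f['R'].T@np.array([np.sin(r)*a/r,np.sin(r)*b/r,np.cos(r)]);c=-f['R'].T@f['t'];return (c+d*(z-c[2])/d[2])*1000
E
python3 - <<'E'
from look import *
f=cams.grab_frame('wrist');im=f['img']
for p in [(320.5,219)]: print(fish(f,*p,.04))
for p in [(281,219),(360,219),(320.5,179),(322,239)]: print(p,fish(f,*p,.04))
# collar: top face
for p in [(561,159)]: print('collar',fish(f,*p,.026))
print(get_state()['eef_pos'])
cv2.imwrite('pics/w1c.png',cv2.resize(im[165:275,265:375],None,fx=5,fy=5,interpolation=cv2.INTER_CUBIC)[:,:,::-1])
E
```

```text
[512.37269136 -63.24431283  40.        ]
(281, 219) [523.95849695 -35.77444365  40.        ]
(360, 219) [500.86619413 -90.76146098  40.        ]
(320.5, 179) [540.35581618 -74.9830856   40.        ]
(322, 239) [497.390474   -58.20405071  40.        ]
collar [ 479.08951875 -280.87111702   26.        ]
[ 0.50505803 -0.05922771  0.1523364 ]
```

View pics/w1c.png

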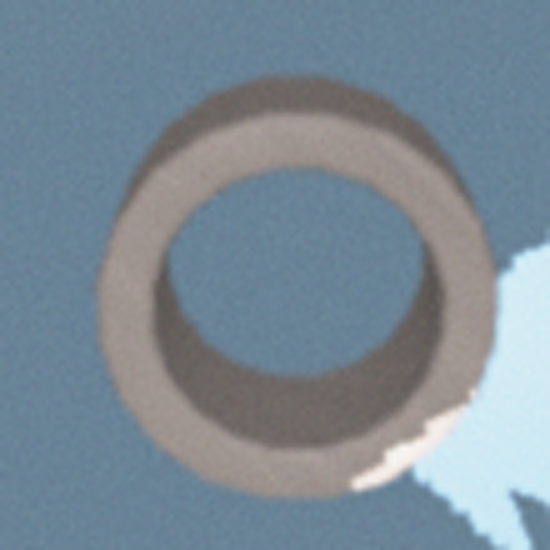

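```bash
python3 -m creep '{"translation":[[0,0,0]],"spin":[0],"gripper":[1]}'
```

```text
t: 3.45
eef_pos: [0.505, -0.059, 0.1524]
ee_rot: [-3.14, -0.002, -0.396]
force: [-0.4, 0.1, -0.7]
width: 0.0875
gripper_force: 0.0
```

```bash
python3 -m creep '{"translation":[[1,-5,0],[0,0,-30],[0,0,-40],[0,0,-40],[0,0,-20],[0,0,-12],[0,0,0]],"spin":[0,0,0,0,0,0,0],"gripper":[1,1,1,1,1,1,1]}'
python3 -m creep '{"translation":[[0,0,0],[0,0,0],[0,0,0],[0,0,0],[0,0,0],[0,0,0],[0,0,0]],"spin":[0,0,0,0,0,0,0],"gripper":[0.6,0.6,0.6,0.6,0.6,0.6,0.6]}' 8
```

```text
t: 4.15
eef_pos: [0.5049, -0.065, 0.008]
ee_rot: [3.14, 0.002, -0.397]
force: [-0.2, -1.2, 0.9]
width: 0.0879
gripper_force: 0.0
t: 4.85
eef_pos: [0.5061, -0.0648, 0.0099]
ee_rot: [-3.141, -0.001, -0.398]
force: [-0.9, 0.9, 7.9]
width: 0.0621
gripper_force: 8.0
```

```bash
python3 -m creep '{"translation":[[0,0,15],[0,0,40],[0,0,40],[0,0,40],[0,0,35],[0,0,0]],"spin":[0,0,0,0,0,0],"gripper":[0.6,0.6,0.6,0.6,0.6,0.6]}'
python3 -m creep '{"translation":[[20,35,0],[20,35,0],[20,35,0],[20,35,0],[20,35,0],[20,35,0],[19,33,0],[0,0,0]],"spin":[0,0,0,0,0,0,0,0],"gripper":[0.6,0.6,0.6,0.6,0.6,0.6,0.6,0.6]}'
python3 - <<'E'
from look import *
f=shot('wrist','w2'); print(get_state()['eef_pos'])
for l in ['spindle','sleeve_mid']: print(l,[find(c,l) for c in ('scene','top','wrist')])
E
```

```text
t: 5.45
eef_pos: [0.5081, -0.0647, 0.1842]
ee_rot: [-3.137, -0.008, -0.397]
force: [0.8, -0.8, -1.5]
width: 0.0621
gripper_force: 8.0
t: 6.25
eef_pos: [0.6456, 0.1816, 0.1767]
ee_rot: [3.141, 0.001, -0.395]
force: [-0.8, -0.3, -1.7]
width: 0.0623
gripper_force: 8.0
[0.64431198 0.17981167 0.17669308]
spindle [[], [([588.8, 205.2, 81.9], 0.58)], [([585.9, 201.0, 76.1], 0.58)]]
sleeve_mid [[([741.0, -80.5, 1.3], 0.61)], [([504.9, -65.4, 19.5], 0.97)], []]
```

View pics/w2.png

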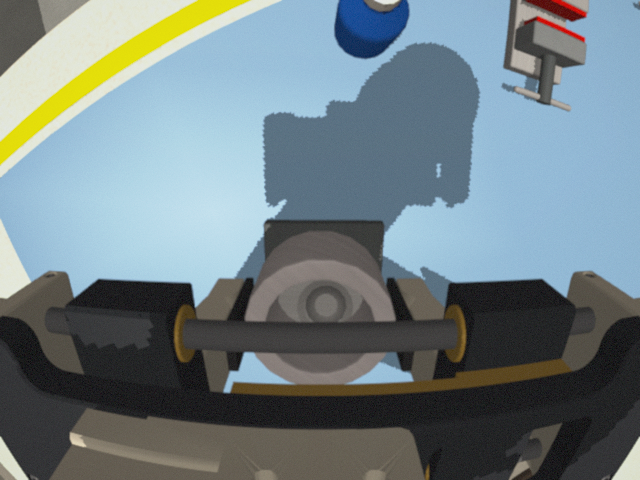

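Run:
```python
from look import *
f=cams.grab_frame('wrist');s=get_state();p=s['eef_pos']*1000;print(p)
im=f['img'];cv2.imwrite('pics/w2c.png',cv2.resize(im[215:325,235:405],None,fx=4.5,fy=4.5,interpolation=cv2.INTER_CUBIC)[:,:,::-1])
l=np.array([.923,-.385]);m=np.array([.385,.923]);S=np.array([588.5,201.5])
t=fish(f,325,303,.134);print(t,'lean,lat',(t[:2]-S)@l,(t[:2]-S)@m)
for u in [(265,221),(383,221)]:
  q=fish(f,*u,.014);print(q,(q[:2]-S)@l,(q[:2]-S)@m)
print('tcp',(p[:2]-S)@l,(p[:2]-S)@m)
```

```text
[644.14035699 177.20355916 179.29756855]
[617.25051015 184.91847585 134.        ] lean,lat 32.92060766410668 -4.235800388613118
[656.68357277 225.65210344  14.        ] 53.63487783940865 48.54306698653967
[615.00255487 126.86260513  14.        ] 53.19725517518128 -58.68683184152151
tcp 60.71017922408968 -1.0040774557197878
```

View pics/w2c.png

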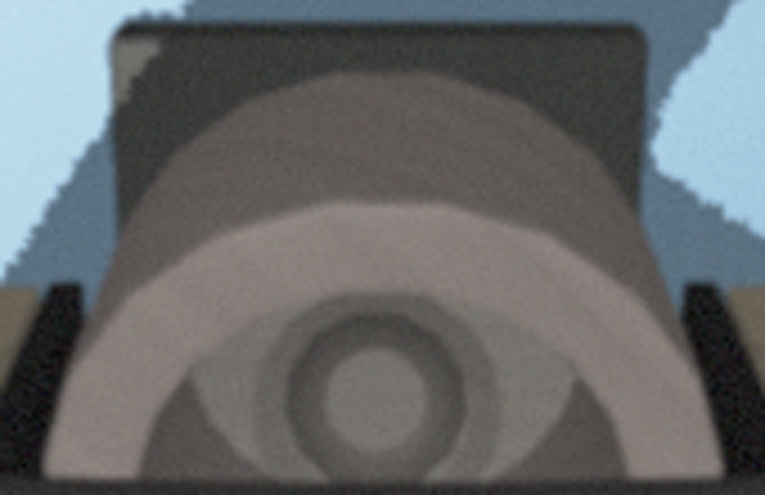

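```bash
python3 -m creep '{"translation":[[0,0,-15],[0,0,-15],[0,0,-4],[1,0,-4],[2,-1,-4],[2,-1,-4],[0,0,0]],"spin":[0,0,0,0,0,0,0],"gripper":[0.6,0.6,0.6,0.6,0.6,0.6,0.6]}'
python3 -m creep '{"translation":[[3,-1,-4],[3,-1,-4],[3,-1,-3],[0,0,0]],"spin":[0,0,0,0],"gripper":[0.6,0.6,0.6,0.6]}'
python3 - <<'E'
from look import *
f=shot('wrist','w3')
g=shot('scene','s3')
a=cv2.resize(g['img'][180:300,320:440],(480,480),interpolation=cv2.INTER_CUBIC);b=cv2.resize(f['img'][215:375,240:400],(320,320))
b=np.vstack([b,np.zeros((160,320,3),np.uint8)]);cv2.imwrite('pics/c3.png',np.hstack([a,b])[:,:,::-1])
E
```

```text
t: 7.35
eef_pos: [0.6497, 0.1759, 0.1324]
ee_rot: [-3.142, 0.0, -0.398]
force: [1.9, -1.8, -0.1]
width: 0.0621
gripper_force: 8.0
t: 7.75
eef_pos: [0.6585, 0.173, 0.121]
ee_rot: [3.141, 0.001, -0.398]
force: [0.9, 0.2, -1.1]
width: 0.0614
gripper_force: 8.0
```

View pics/c3.png

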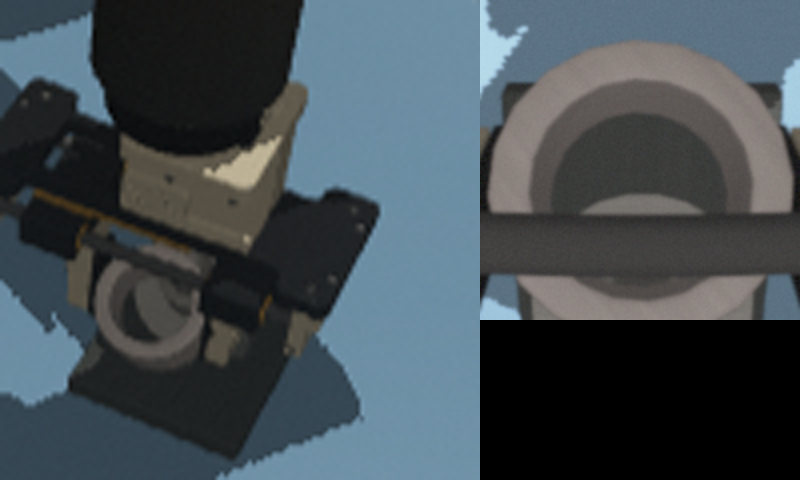

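```bash
python3 -m creep '{"translation":[[0,0,17],[0,0,18],[-9,3,0],[-9,3,0],[0,0,0],[0,0,0]],"spin":[0,0,0,0,0,0],"gripper":[0.6,0.6,0.6,0.6,0.6,0.6]}'
python3 - <<'E'
from look import *
p=np.mean([get_state()['eef_pos'] for _ in range(3)],0)*1000;S=np.array([587.2,201.1]);l=np.array([.923,-.385]);m=np.array([.385,.923])
print(p,'lean',(p[:2]-S)@l,'want',(p[2]+19-75)*.57735,'lat',(p[:2]-S)@m)
f=shot('wrist','w4')
b=cv2.resize(f['img'][200:390,220:420],(800,600),fx=3,fy=3);cv2.imwrite('pics/c4.png',b[:,:,::-1])
E
```

```text
t: 8.45
eef_pos: [0.6395, 0.1792, 0.1562]
ee_rot: [3.141, 0.001, -0.397]
force: [0.2, -0.4, -1.4]
width: 0.0612
gripper_force: 8.0
[639.45476745 179.16342422 156.20802353] lean 56.676732032827005 want 57.85510238378976 lat -0.12937397284092
```

View pics/c4.png

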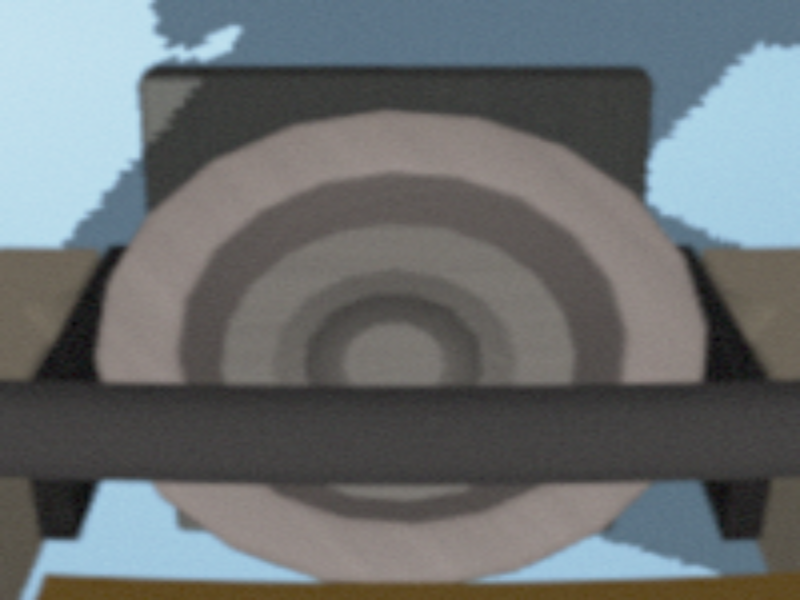

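```bash
python3 -m creep '{"translation":[[1,0,0],[-5,2,-9],[-4,2,-8],[-5,2,-9],[-4,2,-9],[-5,2,-9],[0,0,0]],"spin":[0,0,0,0,0,0,0],"gripper":[0.6,0.6,0.6,0.6,0.6,0.6,0.6]}'
python3 -m creep '{"translation":[[-5,2,-8],[-4,2,-9],[0,0,0]],"spin":[0,0,0],"gripper":[0.6,0.6,0.6]}'
```

```text
t: 9.2
eef_pos: [0.6168, 0.1889, 0.1111]
ee_rot: [3.139, 0.002, -0.398]
force: [-0.3, 0.8, -1.7]
width: 0.0608
gripper_force: 8.0
t: 9.5
eef_pos: [0.608, 0.1928, 0.0944]
ee_rot: [3.14, 0.002, -0.398]
force: [0.2, 0.2, -1.9]
width: 0.0611
gripper_force: 8.0
```

```bash
python3 -m creep '{"translation":[[-3,1,-5],[-2,1,-4],[0,0,0]],"spin":[0,0,0],"gripper":[0.6,0.6,0.6]}'
python3 -m creep '{"translation":[[-2,1,-3],[0,0,0]],"spin":[0,0],"gripper":[0.6,0.6]}'
```

```text
t: 9.8
eef_pos: [0.6038, 0.1949, 0.0863]
ee_rot: [3.141, 0.001, -0.398]
force: [-0.4, -0.0, -2.1]
width: 0.0616
gripper_force: 8.0
t: 10.0
eef_pos: [0.6021, 0.196, 0.0837]
ee_rot: [3.141, 0.0, -0.398]
force: [0.4, 0.1, -2.1]
width: 0.0612
gripper_force: 8.0
```

```bash
python3 -m creep '{"translation":[[-1,1,-2],[0,0,0]],"spin":[0,0],"gripper":[0.6,0.6]}'
python3 -m creep '{"translation":[[-1,0,-2],[0,0,0]],"spin":[0,0],"gripper":[0.6,0.6]}'
python3 -m creep '{"translation":[[-1,0,-2],[0,0,0]],"spin":[0,0],"gripper":[0.6,0.6]}'
```

```text
t: 10.2
eef_pos: [0.6012, 0.1971, 0.0818]
ee_rot: [3.142, 0.0, -0.398]
force: [-0.5, 0.1, -1.7]
width: 0.0612
gripper_force: 8.0
t: 10.4
eef_pos: [0.6007, 0.1972, 0.0802]
ee_rot: [-3.141, -0.001, -0.398]
force: [1.3, -0.5, -1.0]
width: 0.0607
gripper_force: 8.0
t: 10.6
eef_pos: [0.6007, 0.1973, 0.0794]
ee_rot: [-3.14, -0.002, -0.397]
force: [1.2, -1.8, 5.2]
width: 0.0611
gripper_force: 8.0
```

```bash
python3 -m creep '{"translation":[[0,0,0],[0,0,0],[0,0,0],[0,0,0],[0,0,0],[0,0,40],[0,0,40],[0,0,20]],"spin":[0,0,0,0,0,0,0,0],"gripper":[1,1,1,1,1,1,1,1]}'
python3 -m creep '{"translation":[[-10,-40,0],[-10,-40,0],[-10,-40,0],[-10,-40,0],[-10,-40,0],[0,0,0]],"spin":[0,0,0,0,0,0],"gripper":[1,1,1,1,1,1]}'
python3 - <<'E'
from look import *
S=np.array([587.2,201.1]);l=np.array([.923,-.385]);m=np.array([.385,.923])
for c in ('scene','top','wrist'):
  cams.grab_frame(c)
  for n in ('sleeve_mid','sleeve','spindle','collar','collar_mid'):
    r=find(c,n); 
    for p,k in r[:2]:
      q=np.array(p);d=(q[:2]-S);lo,h=d@l,q[2]-75;print(c,n,p,k,'axial',round(.5*lo+.866*h,1),'x',round(-.866*lo+.5*h,1),'y',round(d@m,1))
E
```

```text
t: 11.4
eef_pos: [0.6007, 0.1976, 0.1816]
ee_rot: [-3.139, -0.003, -0.397]
force: [0.9, -0.4, 0.2]
width: 0.0877
gripper_force: 0.0
t: 12.0
eef_pos: [0.5476, -0.0065, 0.1781]
ee_rot: [3.141, 0.001, -0.401]
force: [-0.1, 0.1, -0.1]
width: 0.0878
gripper_force: 0.0
scene sleeve_mid [599.4, 199.6, 93.3] 0.96 axial 21.8 x -1.1 y 3.3
scene sleeve [590.6, 199.3, 71.7] 0.77 axial -0.9 x -5.0 y -0.4
scene spindle [590.1, 201.8, 75.0] 0.93 axial 1.2 x -2.1 y 1.8
scene collar [473.2, -277.7, 1.2] 0.75 axial -24.4 x -105.4 y -485.8
scene collar [743.1, -83.9, -0.8] 0.36 axial 61.2 x -257.5 y -203.0
scene collar_mid [477.3, -279.7, 12.8] 0.6 axial -12.0 x -103.6 y -486.1
top sleeve_mid [597.8, 197.2, 91.1] 0.65 axial 19.6 x -1.7 y 0.5
top sleeve_mid [781.2, 83.2, -2.4] 0.32 axial 45.2 x -233.1 y -34.1
top collar [477.0, -282.9, 1.8] 0.64 axial -21.1 x -109.9 y -489.2
top collar_mid [475.3, -280.6, 17.4] 0.9 axial -8.8 x -100.0 y -487.7
top collar_mid [476.6, -283.4, 2.9] 0.49 axial -20.2 x -109.2 y -489.8
wrist sleeve_mid [600.5, 197.5, 92.8] 0.95 axial 22.2 x -2.9 y 1.8
wrist sleeve_mid [576.8, 207.9, -1.3] 0.29 axial -72.2 x -27.6 y 2.3
wrist sleeve [590.4, 199.7, 76.2] 0.61 axial 2.8 x -2.4 y -0.1
wrist spindle [587.3, 199.8, 76.0] 0.85 axial 1.2 x -0.0 y -1.2
wrist collar [471.4, -279.2, -2.1] 0.62 axial -27.8 x -106.1 y -487.9
```

```bash
python3 -m creep '{"translation":[[-10,-39,0],[-10,-39,0],[-10,-39,0],[-10,-39,0],[-10,-39,0],[-10,-39,0],[-11,-40,-20],[0,0,-8]],"spin":[0,0,0,0,0,0,0,0],"gripper":[1,1,1,1,1,1,1,1]}'
python3 - <<'E'
from look import *
f=cams.grab_frame('wrist');p=get_state()['eef_pos']*1000;print(p)
im=f['img'];cr=im[150:300,240:400]
cv2.imwrite('pics/c5.png',cv2.resize(cr,(800,600),interpolation=cv2.INTER_CUBIC)[:,:,::-1]); np.savez('w5.npz',img=im,mtx=f['mtx'],R=f['R'],t=f['t'])
# blue background: b-r large; ring is reddish grey
d=im[:,:,2].astype(int)-im[:,:,0]; mk=((d<12)*255).astype(np.uint8)
mk[280:]=0; n,lab,st,ce=cv2.connectedComponentsWithStats(mk)
for i in range(1,n):
  if st[i,4]>300: print(st[i],ce[i],fish(f,*ce[i],.026))
cs,h=cv2.findContours(mk,cv2.RETR_CCOMP,cv2.CHAIN_APPROX_NONE)
for c in cs:
  if len(c)>60: e=cv2.fitEllipse(c);print('ell',e,fish(f,*e[0],.026),fish(f,*e[0],.013))
E
```

```text
t: 13.7
eef_pos: [0.4762, -0.2802, 0.1485]
ee_rot: [3.141, 0.002, -0.402]
force: [-0.5, 0.3, -0.4]
width: 0.0879
gripper_force: 0.0
[ 476.19692173 -278.53330762  147.4505818 ]
[  539     0   101   280 17067] [606.19265249 116.94228628] [ 470.06935616 -566.32736375   26.        ]
[   0    4   66  138 6285] [28.64120923 62.08878282] [730.19288197 -93.91712531  26.        ]
[ 285  185   75   77 3674] [321.43848666 223.91643985] [ 476.919182   -282.03298479   26.        ]
ell ((60.786582946777344, 275.603271484375), (7.72372579574585, 69.61426544189453), 90.32433319091797) [531.18535073 -23.88301867  26.        ] [530.39722681 -10.61555218  13.        ]
ell ((321.47393798828125, 223.50608825683594), (73.53729248046875, 75.79869079589844), 8.344303131103516) [ 477.21519076 -282.18892106   26.        ] [ 473.93090432 -280.8683065    13.        ]
ell ((321.62945556640625, 221.69479370117188), (29.981325149536133, 36.401634216308594), 88.71538543701172) [ 478.5199584 -282.8754244   26.       ] [ 475.29601849 -281.58656116   13.        ]
ell ((28.69663429260254, 62.08666229248047), (62.20109558105469, 151.10116577148438), 6.1013593673706055) [730.1477403  -93.98424616  26.        ] [738.56178399 -83.95901678  13.        ]
ell ((598.3358764648438, 125.10693359375), (99.98455810546875, 328.91802978515625), 178.25131225585938) [ 465.69345473 -553.28409614   26.        ] [ 461.87627891 -564.50184748   13.        ]
```

```bash
python3 -m creep '{"translation":[[-1,-2,-20],[0,0,-40],[0,0,-40],[0,0,-25],[0,0,-10],[0,0,0]],"spin":[0,0,0,0,0,0],"gripper":[1,1,1,1,1,1]}'
python3 -m creep '{"translation":[[0,0,-5],[0,0,0]],"spin":[0,0],"gripper":[1,1]}'
```

```text
t: 14.35
eef_pos: [0.4771, -0.2783, 0.0141]
ee_rot: [3.141, 0.002, -0.397]
force: [1.1, 0.2, -0.5]
width: 0.0873
gripper_force: 0.0
t: 14.55
eef_pos: [0.4783, -0.2789, 0.0109]
ee_rot: [-3.141, -0.002, -0.397]
force: [-0.1, 0.2, 0.5]
width: 0.0879
gripper_force: 0.0
```

```bash
python3 -m creep '{"translation":[[-2,-3,-3],[0,0,-3],[0,0,0]],"spin":[0,0,0],"gripper":[1,1,1]}'
python3 -m creep '{"translation":[[0,0,0],[0,0,0],[0,0,0],[0,0,0],[0,0,0],[0,0,0],[0,0,0]],"spin":[0,0,0,0,0,0,0],"gripper":[0.55,0.55,0.55,0.55,0.55,0.55,0.55]}' 15
```

```text
t: 14.85
eef_pos: [0.4752, -0.2821, 0.0039]
ee_rot: [-3.142, -0.0, -0.398]
force: [0.1, 0.2, -0.7]
width: 0.0871
gripper_force: 0.0
t: 15.55
eef_pos: [0.4755, -0.2819, 0.004]
ee_rot: [-3.142, -0.0, -0.398]
force: [-0.0, 0.2, -0.2]
width: 0.0593
gripper_force: 15.0
```

```bash
python3 -m creep '{"translation":[[0,0,15],[0,0,40],[0,0,40],[0,0,40],[0,0,30],[0,0,0]],"spin":[0,0,0,0,0,0],"gripper":[0.55,0.55,0.55,0.55,0.55,0.55]}' 20
python3 -m creep '{"translation":[[15,42,0],[15,42,0],[15,42,0],[15,42,0],[15,42,0],[15,42,0],[15,42,0],[15,42,0]],"spin":[0,0,0,0,0,0,0,0],"gripper":[0.55,0.55,0.55,0.55,0.55,0.55,0.55,0.55]}'
python3 -m creep '{"translation":[[15,42,0],[15,42,0],[15,38,0],[0,0,0],[0,0,0]],"spin":[0,0,0,0,0],"gripper":[0.55,0.55,0.55,0.55,0.55]}'
```

```text
t: 16.15
eef_pos: [0.4773, -0.2826, 0.173]
ee_rot: [-3.141, -0.007, -0.397]
force: [0.1, 0.4, -6.6]
width: 0.0591
gripper_force: 20.0
t: 16.95
eef_pos: [0.5942, 0.0556, 0.1666]
ee_rot: [3.14, 0.003, -0.398]
force: [-0.2, -0.5, -5.0]
width: 0.059
gripper_force: 20.0
t: 17.45
eef_pos: [0.6389, 0.1767, 0.1657]
ee_rot: [3.138, 0.004, -0.397]
force: [-0.6, -0.2, -6.0]
width: 0.0589
gripper_force: 20.0
```

```bash
python3 -m creep '{"translation":[[4,1,0],[0,0,-20],[0,0,0],[0,0,0]],"spin":[0,0,0,0],"gripper":[0.55,0.55,0.55,0.55]}'
```

```text
t: 17.85
eef_pos: [0.6439, 0.1758, 0.1486]
ee_rot: [3.14, 0.001, -0.399]
force: [0.1, -0.6, -4.9]
width: 0.0595
gripper_force: 20.0
```

Run:
```python
from look import *
f=cams.grab_frame('wrist');p=get_state()['eef_pos']*1000;S=np.array([587.2,201.1]);l=np.array([.923,-.385]);m=np.array([.385,.923])
print(p,'lean',(p[:2]-S)@l,'lat',(p[:2]-S)@m)
```

```text
[644.49140266 176.18060425 149.34458402] lean 62.47393202445659 lat -0.943412255993529
```

```bash
python3 -m creep '{"translation":[[0,1,-8],[1,0,-3],[1,0,-3],[2,-1,-3],[2,-1,-4],[1,-1,-3],[0,0,0]],"spin":[0,0,0,0,0,0,0],"gripper":[0.55,0.55,0.55,0.55,0.55,0.55,0.55]}'
python3 - <<'E'
from look import *
f=cams.grab_frame('wrist');p=get_state()['eef_pos']*1000;S=np.array([587.2,201.1]);l=np.array([.923,-.385]);m=np.array([.385,.923])
print(p,'lean',(p[:2]-S)@l,'lat',(p[:2]-S)@m)
E
```

```text
t: 18.6
eef_pos: [0.6518, 0.1752, 0.1245]
ee_rot: [-3.141, -0.0, -0.398]
force: [2.1, -0.4, -3.8]
width: 0.0583
gripper_force: 20.0
[651.73801979 175.12295379 124.57838803] lean 69.56975505882106 lat 0.8703239713947681
```

```bash
python3 -m creep '{"translation":[[0,0,10],[0,0,16],[-7,2,0],[-7,3,0],[0,0,0],[0,0,0]],"spin":[0,0,0,0,0,0],"gripper":[0.55,0.55,0.55,0.55,0.55,0.55]}'
python3 - <<'E'
from look import *
f=shot('wrist','w6');p=get_state()['eef_pos']*1000;S=np.array([587.2,201.1]);l=np.array([.923,-.385]);m=np.array([.385,.923])
print(p,'lean',(p[:2]-S)@l,'want',(p[2]+19-75)*.57735,'lat',(p[:2]-S)@m)
cv2.imwrite('pics/c6.png',cv2.resize(f['img'][200:390,220:420],(800,600))[:,:,::-1])
E
```

```text
t: 19.25
eef_pos: [0.6366, 0.1802, 0.1504]
ee_rot: [3.141, 0.001, -0.397]
force: [0.9, -0.6, -5.3]
width: 0.0582
gripper_force: 20.0
[636.92106567 180.11758888 150.41835668] lean 53.97077189269528 want 54.51243822939261 lat -0.22415518256870826
```

View pics/c6.png

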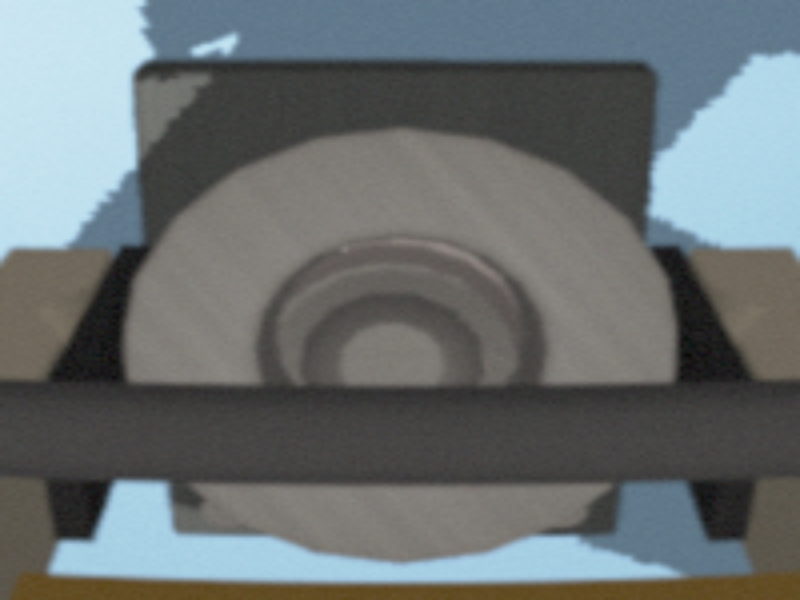

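```bash
python3 -m creep '{"translation":[[0,1,0],[-2,1,-4],[-2,1,-4],[-3,1,-5],[-2,1,-4],[0,0,0]],"spin":[0,0,0,0,0,0],"gripper":[0.55,0.55,0.55,0.55,0.55,0.55]}'
python3 -m creep '{"translation":[[-2,1,-4],[-2,1,-4],[0,0,0]],"spin":[0,0,0],"gripper":[0.55,0.55,0.55]}'
python3 - <<'E'
from look import *
f=cams.grab_frame('wrist');p=get_state()['eef_pos']*1000;S=np.array([587.2,201.1]);l=np.array([.923,-.385]);m=np.array([.385,.923])
print(p,'lean',(p[:2]-S)@l,'want',(p[2]+19-75)*.57735,'lat',(p[:2]-S)@m)
E
```

```text
t: 19.9
eef_pos: [0.6275, 0.1849, 0.1329]
ee_rot: [3.14, 0.001, -0.398]
force: [-0.2, -0.1, -5.6]
width: 0.0583
gripper_force: 20.0
t: 20.2
eef_pos: [0.6242, 0.1872, 0.1262]
ee_rot: [-3.141, -0.0, -0.398]
force: [-1.9, -0.1, -4.3]
width: 0.0585
gripper_force: 20.0
[623.93435769 187.14834176 125.89117508] lean 39.27720057320124 want 40.35166993092484 lat 1.2653471604049162
```

```bash
python3 -m creep '{"translation":[[-1,0,-4],[-2,1,-4],[0,0,0]],"spin":[0,0,0],"gripper":[0.55,0.55,0.55]}'
python3 -m creep '{"translation":[[-2,1,-3],[0,0,0]],"spin":[0,0],"gripper":[0.55,0.55]}'
python3 -m creep '{"translation":[[-1,0,-2],[0,0,0]],"spin":[0,0],"gripper":[0.55,0.55]}'
```

```text
t: 20.55
eef_pos: [0.6203, 0.1884, 0.1177]
ee_rot: [3.141, 0.001, -0.398]
force: [-5.3, 1.7, 0.8]
width: 0.0581
gripper_force: 20.0
t: 20.75
eef_pos: [0.6185, 0.1892, 0.1146]
ee_rot: [3.141, 0.001, -0.398]
force: [-5.9, 1.5, -0.5]
width: 0.058
gripper_force: 20.0
t: 20.95
eef_pos: [0.6179, 0.1894, 0.1133]
ee_rot: [-3.141, 0.0, -0.398]
force: [-6.8, 1.8, 5.1]
width: 0.0579
gripper_force: 20.0
```

```bash
python3 -m creep '{"translation":[[-2,1,0],[0,0,0]],"spin":[0,0],"gripper":[0.55,0.55]}' 12
python3 -m creep '{"translation":[[-1,1,-2],[0,0,0]],"spin":[0,0],"gripper":[0.55,0.55]}'
python3 -m creep '{"translation":[[-1,0,-2],[0,0,0]],"spin":[0,0],"gripper":[0.55,0.55]}'
```

```text
t: 21.15
eef_pos: [0.6162, 0.1901, 0.1123]
ee_rot: [3.141, 0.0, -0.398]
force: [0.2, 0.1, -5.1]
width: 0.0581
gripper_force: 12.0
t: 21.35
eef_pos: [0.6157, 0.1909, 0.1108]
ee_rot: [3.141, -0.001, -0.398]
force: [1.2, -0.7, -3.9]
width: 0.0584
gripper_force: 12.0
t: 21.55
eef_pos: [0.6159, 0.191, 0.1105]
ee_rot: [-3.14, -0.003, -0.397]
force: [1.5, -2.7, 4.4]
width: 0.0583
gripper_force: 12.0
```

```bash
python3 -m creep '{"translation":[[0,0,-1],[0,0,0],[0,0,0]],"spin":[0,0,0],"gripper":[0.55,0.55,0.55]}' 4
python3 -m creep '{"translation":[[0,0,0],[0,0,0],[0,0,0],[0,0,0],[0,0,0],[0,0,40],[0,0,40],[0,0,20]],"spin":[0,0,0,0,0,0,0,0],"gripper":[1,1,1,1,1,1,1,1]}'
python3 -m creep '{"translation":[[-10,-40,0],[-10,-40,0],[-10,-40,0],[-10,-40,0],[-10,-40,0],[0,0,0]],"spin":[0,0,0,0,0,0],"gripper":[1,1,1,1,1,1]}'
python3 - <<'E'
from look import *
S=np.array([587.2,201.1]);l=np.array([.923,-.385]);m=np.array([.385,.923])
for c in ('scene','top','wrist'):
  g=shot(c,'end_'+c)
  for n in ('sleeve_mid','sleeve','spindle','collar','collar_mid'):
    r=find(c,n); 
    for p,k in r[:1]:
      q=np.array(p);d=(q[:2]-S);lo,h=d@l,q[2]-75;print(c,n,p,k,'axial',round(.5*lo+.866*h,1),'x',round(-.866*lo+.5*h,1),'y',round(d@m,1))
E
```

```text
t: 21.85
eef_pos: [0.6158, 0.1911, 0.1095]
ee_rot: [-3.14, -0.003, -0.397]
force: [0.4, -2.0, 4.4]
width: 0.0586
gripper_force: 4.4
t: 22.65
eef_pos: [0.6157, 0.1915, 0.2118]
ee_rot: [-3.139, -0.003, -0.397]
force: [0.4, 0.4, 0.6]
width: 0.0877
gripper_force: 0.0
t: 23.25
eef_pos: [0.5628, -0.0125, 0.2082]
ee_rot: [3.141, 0.0, -0.401]
force: [0.3, 1.5, -1.0]
width: 0.0879
gripper_force: 0.0
scene sleeve_mid [599.1, 200.6, 94.3] 0.54 axial 22.3 x -0.0 y 4.1
scene sleeve [590.6, 203.9, 74.6] 0.46 axial 0.7 x -2.0 y 3.9
scene spindle [591.2, 202.6, 72.6] 0.57 axial -0.5 x -3.9 y 2.9
scene collar [609.9, 194.3, 109.8] 0.9 axial 41.9 x -3.0 y 2.5
scene collar_mid [615.9, 193.3, 117.3] 0.59 axial 51.4 x -4.4 y 3.9
wrist sleeve [592.5, 200.7, 76.2] 0.95 axial 3.6 x -3.8 y 1.7
wrist spindle [606.0, 194.9, 106.9] 0.28 axial 37.5 x -1.1 y 1.5
wrist collar [607.3, 196.7, 107.1] 0.81 axial 37.9 x -1.5 y 3.7
wrist collar_mid [615.8, 189.1, 119.3] 0.86 axial 53.9 x -4.7 y -0.1
```

```bash
python3 -c "
from station import arm;print(arm.job_done())"
```

```text
the job is handed in; nothing more can be done
None
```

I handed the job in at about 23 s, with the sleeve against the flange and the collar on top of it. The final camera estimates put the collar middle 51–54 mm and the sleeve middle about 22 mm up the axis, good to about 4 mm. My picture limit was used up, so I couldn't check the seam between the rings by eye, and no pass/fail verdict came back.

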